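# Pass a pump cover under the flatness-gauge bridge

## Robot

A 6-joint arm with a two-finger parallel gripper is mounted at the origin on the work surface. World frame = base frame: x ahead of the robot, y to its left, z up, the work surface at z = 0. Lengths are in m, angles in rad, forces in N, time in s.
With the tool pointing down it reaches from about 0.275 to 0.825 m from the base axis. Payload 4.9 kg.
Tool frame: the origin (TCP) lies on the mounting face of the last link; the fingertips stand 173 mm ahead of it and the grasp point (between the pads) lies 155 mm ahead of it; z points along the fingers, y is the direction in which the jaws open and shut (so a half turn about z gives the same grasp; the last joint's range is limited). The gripper opens to 85 mm and grips with 20 to 120 N. Pads are 22 mm wide; open, the fingers measure 114 mm over their backs; the gripper's body (76 mm by 85 mm) begins 54 mm behind the grasp point. The pads swing forward as they close: fully open they stand 13 mm farther back than shut.
Start: joints at [-1.243, 0.326, -0.193, 1.052, 0, 1.437], TCP at [0.245, -0.492, 0.405] pointing down, gripper open.
Joint ranges: [-2.65, 2.65], [-0.97, 1.79], [-1.3, 1.35], [-1.93, 2.1], [-1.47, 1.37], [-3.14, 3.14]. Speed limits (rad/s): [2.57, 2.57, 3.14, 3.14, 3.14, 3.14].

## Interface

Orientations are given as a unit quaternion [w, x, y, z].
In Python, from station import env, read_camera, job gives the robot as it stands.
- The arm moves only by the tool drive_tool, never from a script. Its arguments are lists of equal length, an entry for each row: "gripper": the gripper's target within -1 to 1 (shut at 1, half-way at 0, fully open at -1); "delta_pos": the shift along the tool's x, y, z in cm, a list of three; "spin": the turn about the tool's z in degrees. A call has 1 to 20 rows; each row is the pose to reach, as a shift and turn from the pose commanded when the call began, along the tool's axes at that moment; what a row does not reach only later rows make up. A row lasts 1/8 s, in which the tool goes at most 62.5 mm and 10.7 degrees, less where a joint would pass 70% of its speed; a pose out of reach is approached as far as the arm can. A call with a gripper value outside its range is refused whole. The fingers move at their own pace and stop on an object; "grip_force" is the grip in N (left out, the last holds). Time passes only in rows, so rows that repeat a pose let the fingers close. It gives the time, the measured TCP pose, the force and the opening at its end, in the units of the state.
- env.observe(): the state, without advancing time (a new reading comes with each control period).
- read_camera(name): name is "scene" or "top" or "wrist"; returns a dict with "pixels" (480x640x3 uint8, red, green, blue), "depth" (480x640 float32, m along the optical axis (not along the pixel's ray), 0 where there is no reading), "fov_y" (degrees; the focal length in pixels is half the picture's height over the tangent of half this angle, whatever the lens; pixels are square), "cx", "cy" (the principal point, pixels), "world_to_cam" (4x4, takes a point from world to camera coordinates). Camera axes: x right, y up, looking along -z (the intrinsics and any distortion apply to the point x, -y, -z); pixel columns grow to the right and rows downward; lengths in m; the calibration is good to about 2 mm. The wrist camera is an equidistant fisheye: a pixel r from the principal point sees the ray r / f radians off the axis. A picture is of the moment at which its call begins.
- job.close_job(): hands the job in, once; it reports no verdict.
The state is a dict: "t": time; "joint_positions": joint angles; "joint_vel": joint speeds; "joint_torque": joint torques, N m; "position": TCP position; "eef_rot": TCP orientation; "ft_force": force on the tool from outside, world axes, zero at the start; "moment": the same for the moment, N m; "gripper_width": opening from 0.0 (shut) to 1.0 (fully open).
Only numpy, scipy, OpenCV 4.12 (cv2) and the standard library are available. Lean on these libraries where they do the work, as an engineer would, in place of code of your own. Each camera call takes 0.05 s, during which the arm holds its last target. There are 200 camera calls.

## Task

Check the flat aluminium pump cover for warp: without pinching or lifting it, push it gently along the bench with the fingertips, squarely under the low blue gauge bridge from its open side, until its leading end lies flat against the red stop bar behind the bridge. The cover must stay flat on the bench the whole way, never tipping up, and the other parts on the bench must be left where they are.

Things in the scene. Friction and masses are not known exactly. Their poses are not given: they have to be found in the camera images.
- cover: loose aluminium pump cover, a flat plate 130 mm long (its x), 70 mm wide (its y), 14 mm thick, with dark round marks on top, about 0.35 kg, lying flat on the bench in front of the open side of the bridge. Origin: centre of its underside; its x axis points along its length, at the start within about 25 degrees of the bridge's x axis; z up. It slides with ordinary friction.
- bridge: bridge bolted to the bench: a blue bar, 40 mm along x and 130 mm along y, underside 18 mm and top 38 mm above the bench, on two round posts of 18 mm diameter at x = 0, y = -53 and +53 mm (opening 88 mm wide). Origin: on the bench under the bar's middle. x: the way the cover must be pushed, from the open side at negative x; y along the bar; z up. It never moves.
- stop (a point): middle of the foot of the red stop bar's face, on the bench, 70 mm beyond the bridge's origin along the bridge's x; axes as the bridge's. The fixed bar is 90 mm long along y, 14 mm thick and 20 mm high. With the cover home against it, the cover's centre is 5 mm past the bridge's origin and its trailing end still 40 mm in front of the blue bar.
- red_cup: loose bystander, to be left alone: red open cup with bolts in it, 64 mm across, 42 mm high; it stands near the bridge. Origin: centre of its underside
- green_cup: loose bystander, to be left alone: bright green open cup with bolts in it, 64 mm across, 42 mm high. Origin: centre of its underside
- piston: loose bystander, to be left alone: bare aluminium piston standing on its skirt, 72 mm across, 55 mm high; it stands near the bridge. Origin: centre of its underside
- bearing: loose bystander, to be left alone: steel bearing ring lying flat, 62 mm across, 18 mm high; it lies near the bridge. Origin: centre of its underside
- gear: loose bystander, to be left alone: dark steel gear lying flat, 76 mm across, 22 mm high. Origin: centre of its underside
- carton: loose bystander, to be left alone: cardboard box 110 x 150 x 65 mm high. Origin: centre of its underside
- oil_bottle: loose bystander, to be left alone: white bottle with a red cap, 72 mm across, 190 mm high. Origin: centre of its underside
Things that resemble listed ones, but are neither listed nor needed, are in the scene too. Of the things like the bridge, leave any that is turquoise; of the rest the larger one is meant. Of the things that look like the cover, the middle-sized one is meant.

How it is judged:
On the way:
1. the cover's leading end has come under the blue bar, between the posts (x of cover in the frame of bridge between -0.075 and -0.01 m and y of cover in the frame of bridge between -0.02 and 0.02 m), for 0.05 s.
At the end, for the whole second after the job is handed in: The cover lies at rest, flat on the bench under the bridge between the posts, its leading end within 4 mm of the stop bar and square to it within 0.07 rad (4 degrees) (x of cover in the frame of bridge between 0.001 and 0.008 m and y of cover in the frame of bridge between -0.02 and 0.02 m and angle between the x axis of cover and the x axis of bridge, either way round below 0.07 rad and angle between cover's own z axis and vertical below 0.03 rad and height (world z) of cover below 0.003 m and linear speed of cover below 0.01 m/s); the robot touches nothing.
It fails at once if the cover is lifted off the bench (more than 6 mm) (height (world z) of cover above 0.006 m).
It fails at once if the cover is tipped by more than 0.08 rad (4.5 degrees) (angle between cover's own z axis and vertical above 0.08 rad).
It fails at once if the fingers press or pinch the cover with more than 40 N (contact force between the fingers and cover above 40 N).
It fails at once if another part on the bench is moved by more than 15 mm (distance of any of red_cup, green_cup, piston, bearing, gear, carton, oil_bottle from where it was at the start of the episode above 0.015 m).
It also fails if it takes over 64 s, if anything falls off the work surface, if the arm or the gripper's body presses on something with over 40 N, if the wrist force passes 120 N, or if a joint passes its speed limit or range.

## Working session

There is one attempt and no reset: what is moved stays moved. The work goes in short steps, Python scripts to look and compute and a tool call to move; the robot and the scene stay as the last step left them, time stands still between calls to the robot, and variables do not carry over. Pictures are saved under pics/ and viewed, about 8 in all and at most 12, crops included, and the job is handed in when it is done.

Besides the shell and the picture viewer there is one more tool, called as name(argument=value, ...) on one line, values as JSON. drive_tool: Moves the arm, as the interface text tells. Its arguments: {"type":"object","properties":{"gripper":{"type":"array","items":{"type":"number"}},"delta_pos":{"type":"array","items":{"type":"array","items":{"type":"number"}}},"spin":{"type":"array","items":{"type":"number"}},"grip_force":{"type":"number"}},"required":["gripper","delta_pos","spin"]}

```bash
mkdir -p pics; cat > h.py <<'E'
import numpy as np, cv2
from station import env, read_camera, job
def grab(n,name):
    c=read_camera(n); cv2.imwrite(f'pics/{name}.png',c['pixels'][:,:,::-1]); np.savez(f'pics/{name}.npz',**c); return c
def load(name): return dict(np.load(f'pics/{name}.npz'))
def ray(c,u,v):
    f=240/np.tan(np.radians(float(c['fov_y']))/2); M=c['world_to_cam']
    d=np.array([(u-c['cx'])/f,-(v-c['cy'])/f,-1.]); R=M[:3,:3]
    return -R.T@M[:3,3], R.T@d
def onz(c,u,v,z):
    o,d=ray(c,u,v); return o+d*(z-o[2])/d[2]
E
python3 - <<'E'
from h import *
a=grab('top','top0'); b=grab('scene','scene0')
print(env.observe())
for c in(a,b): print(c['fov_y'],c['cx'],c['cy'],c['world_to_cam'])
E
```

```text
{'t': 0.1, 'joint_positions': array([-1.24319227e+00,  3.26857964e-01, -1.93476985e-01,  1.05200418e+00,
        1.27951837e-05,  1.43660991e+00]), 'joint_vel': array([ 0.00173539, -0.00089588,  0.00366361, -0.0023764 ,  0.00027705,
        0.00040637]), 'joint_torque': array([-1.37393101e-03, -4.44241977e+01,  2.63036388e+01,  7.94647203e-03,
       -2.70061182e-04,  5.35569711e-06]), 'position': array([ 0.2449899 , -0.49214041,  0.40398898]), 'eef_rot': array([-7.68414469e-04,  9.73461623e-01,  2.28849020e-01, -6.81173726e-05]), 'ft_force': array([ 0.78926651, -0.76945429,  0.05006254]), 'moment': array([ 0.01833048, -0.00737958, -0.01155514]), 'gripper_width': 1.0025727504168505}
48.01357152170065 317.8850100525272 234.16119021442526 [[ 0.01430591 -0.99965906  0.0218429  -0.05163539]
 [ 0.99092733  0.01709377  0.13330725 -0.60966974]
 [-0.13363518  0.01973764  0.99083402 -1.2306667 ]
 [ 0.          0.          0.          1.        ]]
50.45622846461375 323.1848426166602 244.58868628200892 [[ 0.80572356  0.59212113 -0.01421677 -0.46158647]
 [-0.49033165  0.68029431  0.54477016  0.27990038]
 [ 0.33224151 -0.43196322  0.83846488 -1.28890189]
 [ 0.          0.          0.          1.        ]]
```

View pics/top0.png

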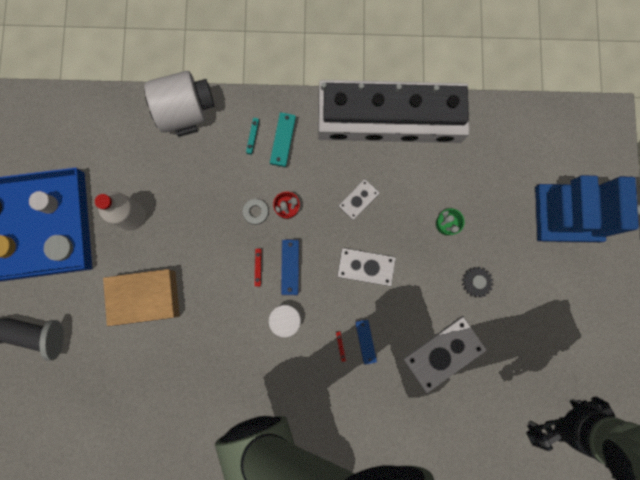

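View pics/scene0.png

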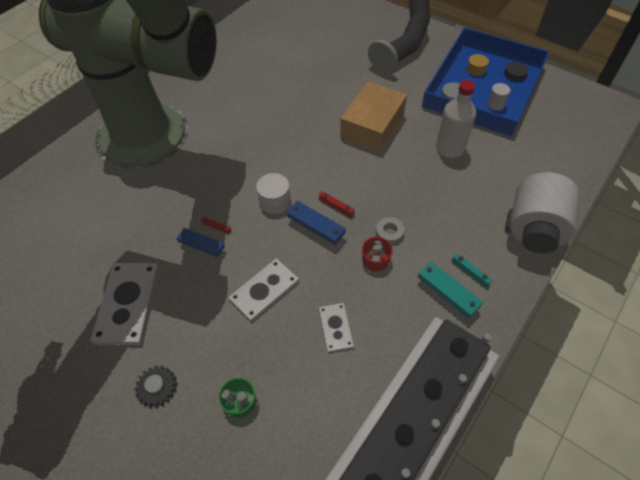

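The top view shows the meant bridge (larger, blue) at (290,266) with its red stop at (258,267). The cover (middle-sized plate) is at (367,267). The red cup (287,205) and the piston (285,320) flank the bridge, so the push goes towards image left, about world +y. The scene view agrees.

```bash
cat >> h.py <<'E'
def rect(c,m,win,z):
    x0,y0,x1,y1=win; w=np.zeros(m.shape,np.uint8); w[y0:y1,x0:x1]=m[y0:y1,x0:x1]
    k=max(cv2.findContours(w,cv2.RETR_EXTERNAL,cv2.CHAIN_APPROX_NONE)[0],key=cv2.contourArea)
    P=np.array([onz(c,u,v,z)[:2] for u,v in k[:,0]],np.float32)*1000
    (cx,cy),(a,b),t=cv2.minAreaRect(P)
    if a<b: a,b,t=b,a,t+90
    return np.array([cx,cy]),a,b,(t+90)%180-90 # mm, long axis angle deg
def masks(c):
    p=c['pixels'].astype(int); r,g,b=p[...,0],p[...,1],p[...,2]; hsv=cv2.cvtColor(c['pixels'],cv2.COLOR_RGB2HSV)
    return dict(blue=((b>r+40)&(b>g+25)),red=((r>g+60)&(r>b+60)),white=((hsv[...,1]<40)&(hsv[...,2]>140)))
E
python3 - <<'E'
from h import *
c=load('top0'); m=masks(c)
for n,k,w,z in [('bridge','blue',(275,230,305,300),.038),('stop','red',(250,240,270,295),.020),('cover','white',(330,240,402,295),.014),('piston','white',(262,295,305,345),.055),('cup','red',(270,185,305,222),.042)]:
    print(n,rect(c,m[k],w,z))
E
```

```text
bridge (array([532.45239258,  22.32751465]), 126.83815002441406, 37.729244232177734, 1.1016526222229004)
stop (array([532.19152832,  99.89592743]), 52.39360809326172, 11.878646850585938, 1.6387768983840942)
cover (array([ 537.36798096, -159.49621582]), 130.88226318359375, 69.24027252197266, 80.89599609375)
piston (array([407.38052368,  33.88990021]), 72.17268371582031, 70.72435760498047, 1.087480902671814)
cup (array([680.17340088,  33.55657196]), 60.337059020996094, 59.368629455566406, 1.0896061658859253)
```

drive_tool(gripper=[0.3,0.3,0.3,0.3,0.3,0.3,0.3,0.3,0.3,0.3,0.3,0.3], delta_pos=[[3.6,-0.9,1.5],[7.1,-1.9,3],[10.7,-2.8,4.5],[14.3,-3.7,6],[17.8,-4.7,7.5],[21.4,-5.6,9],[25,-6.5,10.5],[28.6,-7.5,12],[32.1,-8.4,13.5],[35.7,-9.3,15],[35.7,-9.3,15],[35.7,-9.3,15]], spin=[-5.4,-10.9,-16.3,-21.8,-27.2,-32.6,-38.1,-43.5,-49,-54.4,-54.4,-54.4], grip_force=20)

```text
t: 1.6
position: [0.5229, -0.2501, 0.2545]
eef_rot: [-0.0, 0.761, 0.648, -0.0]
ft_force: [-0.0, 0.2, 0.3]
gripper_width: 0.348
```

```bash
cat >> h.py <<'E'
from scipy.spatial.transform import Rotation as Ro
def tool():
    s=env.observe(); q=s['eef_rot']; A=Ro.from_quat(q[[1,2,3,0]]).as_matrix(); return s,A
def tell(x,y,z,ang): # target mm world, tool-x heading deg
    s,A=tool(); h=np.degrees(np.arctan2(A[1,0],A[0,0]))
    print('t',s['t'],'pos',(s['position']*1000).round(1),'head',h.round(2),'w',s['gripper_width'],'F',s['ft_force'].round(1))
    print('delta cm',(A.T@(np.array([x,y,z])-s['position']*1000)/10).round(2),'spin',-(ang-h))
E
python3 - <<'E'
from h import *
tell(523,-249.4,176,80.9)
grab('wrist','w1')
E
```

```text
t 1.6 pos [ 522.9 -250.1  254.5] head 80.83 w 0.3482379058378945 F [-0.   0.2  0.3]
delta cm [0.07 0.   7.85] spin -0.06902736756723016
```

View pics/w1.png

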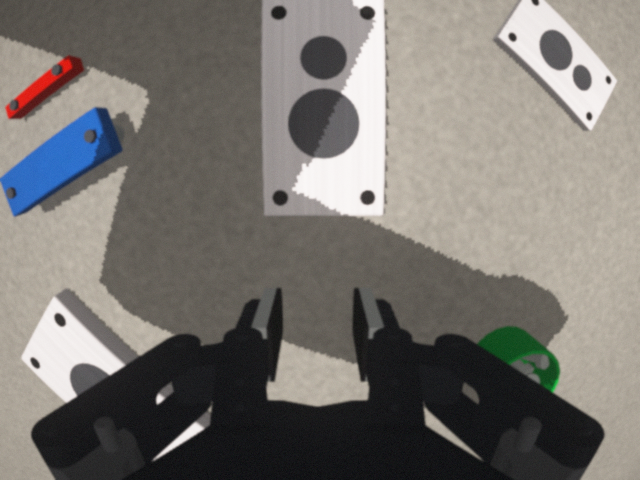

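The wrist view shows the cover square ahead, with its trailing edge at row 215 and spanning columns 263–385. The fingers are centred on it at about column 317, so I can descend.

drive_tool(gripper=[0.3,0.3,0.3,0.3,0.3,0.3,0.3,0.3,0.3,0.3], delta_pos=[[0,0,1.5],[0,0,3],[0,0,4.5],[0,0,5.5],[0,0,6.3],[0,0,7],[0,0,7.4],[0,0,7.7],[0,0,7.9],[0,0,7.9]], spin=[0,0,0,0,0,0,0,0,0,0])

```text
t: 2.9
position: [0.5233, -0.2501, 0.1757]
eef_rot: [0.0, 0.761, 0.649, 0.0]
ft_force: [-0.2, -1.1, 0.9]
gripper_width: 0.347
```

```bash
python3 - <<'E'
from h import *
tell(523,-249.4,176,80.9)
c=grab('wrist','w2'); d=grab('scene','s2')
a=cv2.resize(d['pixels'][200:360,180:340,::-1],(480,480)); b=c['pixels'][:,:,::-1]
cv2.imwrite('pics/v2.png',cv2.resize(np.hstack([a,b]),(800,343)))
E
```

```text
t 2.9 pos [ 523.3 -250.1  175.7] head 80.86 w 0.3472192207595879 F [-0.2 -1.1  0.9]
delta cm [ 0.06 -0.04 -0.03] spin -0.04001234011748522
```

View pics/v2.png

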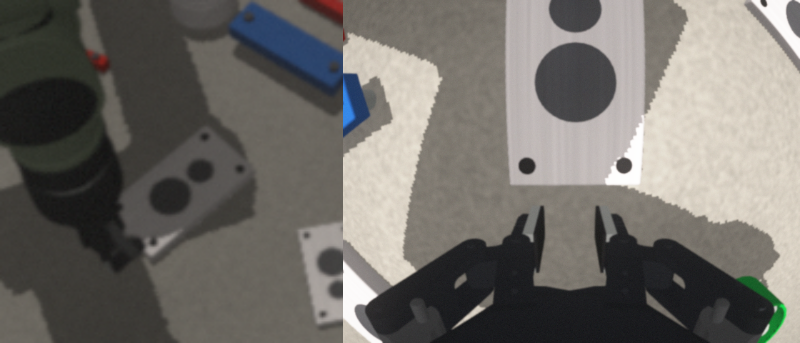

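drive_tool(gripper=[0.3,0.3,0.3,0.3,0.3,0.3,0.3,0.3,0.3,0.3,0.3,0.3,0.3,0.3,0.3], delta_pos=[[0.3,0,0.15],[0.6,0,0.15],[0.9,0,0.15],[1.1,0,0.15],[1.3,0,0.15],[1.5,0,0.15],[1.7,0,0.15],[2.0,0,0.15],[2.3,0,0.15],[2.6,0,0.15],[2.9,0,0.15],[3.2,0,0.15],[3.4,0,0.15],[3.5,0,0.15],[3.5,0,0.15]], spin=[0,0,0,0,0,0,0,0,0,0,0,0,0,0,0])

```text
t: 4.88
position: [0.5288, -0.2154, 0.1742]
eef_rot: [-0.0, 0.761, 0.649, 0.0]
ft_force: [-0.6, -1.1, -0.1]
gripper_width: 0.349
```

```bash
python3 - <<'E'
from h import *
tell(523,-249.4,174,80.9)
c=grab('wrist','w3'); d=grab('top','t3')
a=cv2.resize(d['pixels'][190:350,240:400,::-1],(480,480)); b=c['pixels'][:,:,::-1]
cv2.imwrite('pics/v3.png',cv2.resize(np.hstack([a,b]),(800,343)))
E
```

```text
t 4.875 pos [ 528.8 -215.4  174.2] head 80.87 w 0.3493110045039804 F [-0.6 -1.1 -0.1]
delta cm [-3.45 -0.04  0.02] spin -0.03323310121102452
```

View pics/v3.png

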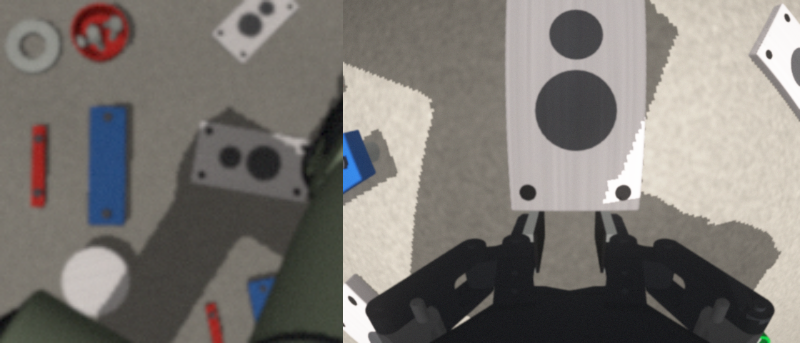

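Contact looks good: the fingertips touch the trailing edge squarely, and the cover has moved about 2 cm. Next I'll measure the cover with the wrist camera (side and rear edges) and refine the bar and stop angle from the top view.

```bash
cat >> h.py <<'E'
def wonz(c,u,v,z):
    f=240/np.tan(np.radians(float(c['fov_y']))/2); M=c['world_to_cam']; R=M[:3,:3]
    x,y=u-c['cx'],v-c['cy']; r=np.hypot(x,y); th=r/f
    d=R.T@np.array([np.sin(th)*x/r,-np.sin(th)*y/r,-np.cos(th)]); o=-R.T@M[:3,3]
    return (o+d*(z-o[2])/d[2])*1000
def line(P):
    vx,vy,x,y=cv2.fitLine(np.float32(P),cv2.DIST_HUBER,0,.01,.01).ravel()
    if vy<0: vx,vy=-vx,-vy
    return np.array([x,y]),np.array([vx,vy])
def wcover(c,lw,rw,rows,bw,cols):
    g=cv2.GaussianBlur(cv2.cvtColor(c['pixels'],cv2.COLOR_RGB2GRAY),(5,5),0).astype(float)
    gx=np.gradient(g,axis=1); gy=np.gradient(g,axis=0)
    L=line([wonz(c,lw[0]+np.argmax(gx[v,lw[0]:lw[1]]),v,.014)[:2] for v in rows])
    Rr=line([wonz(c,rw[0]+np.argmax(abs(gx[v,rw[0]:rw[1]])),v,.014)[:2] for v in rows])
    B=np.median([wonz(c,u,bw[0]+np.argmin(gy[bw[0]:bw[1],u]),.014)[:2] for u in cols],axis=0)
    for n,(p,d) in (('L',L),('R',Rr)): print(n,p.round(1),'ang',np.degrees(np.arctan2(d[1],d[0])).round(2))
    d=L[1]+Rr[1]; d/=np.linalg.norm(d); n=np.array([-d[1],d[0]])
    print('width',n@(L[0]-Rr[0])); mid=n*(n@(L[0]+Rr[0])/2)
    t=mid+d*(d@B); print('trail mid',t.round(1),'centre',(t+65*d).round(1),'ang',np.degrees(np.arctan2(d[1],d[0])))
    return t,d
E
python3 - <<'E'
from h import *
c=load('w3')
wcover(c,(215,245),(405,435),range(190,270,4),(280,305),range(250,400,6))
s,A=tool(); print('grasp pt offset', A[:,0],s['position'])
t=load('t3'); m=masks(t)
print(rect(t,m['blue'],(275,230,305,300),.038))
# long edges of bar & stop, per image row
for k,w,z in(('blue',(275,236,305,298),.038),('red',(250,246,270,290),.020)):
    p=t['pixels'].astype(float); 
    s=p[...,2]-p[...,0] if k=='blue' else p[...,0]-p[...,1]
    gx=np.gradient(cv2.GaussianBlur(s,(3,3),0),axis=1)
    for n,f in(('left',np.argmax),('right',np.argmin)):
        P=[]
        for v in range(w[1]+4,w[3]-4):
            r=gx[v,w[0]:w[2]]; i=f(r); j=np.arange(max(i-2,0),min(i+3,len(r))); u=w[0]+(j*abs(r[j])).sum()/abs(r[j]).sum()
            P.append(onz(t,u,v,z)[:2]*1000)
        q,d=line(P); d=d*np.sign(d[0]); print(k,n,q.round(1),np.degrees(np.arctan2(d[1],d[0])).round(2))
q=(m['red'][240:295,250:270]); ys=np.where(q.any(1))[0]+240; print('stop rows',ys.min(),ys.max(), [onz(t,258.5,v,.02)[:2].round(4) for v in (ys.min()-.5,ys.max()+.5)])
E
```

```text
L [ 503.5 -171.6] ang 81.19
R [ 570.6 -184.9] ang 84.47
width 68.15875
trail mid [ 533.9 -203.5] centre [ 542. -139.] ang 82.83088
grasp pt offset [1.58845511e-01 9.87303295e-01 5.54444926e-04] [ 0.52881616 -0.21543577  0.17419016]
(array([532.45239258,  22.32751656]), 126.83815002441406, 37.729244232177734, 1.1016491651535034)
blue left [535.8  42.9] 0.55
blue right [540.2   3.5] 0.68
red left [529.8 107.5] -0.12
red right [536.8  92.9] 0.84
stop rows 249 286 [array([0.5763, 0.0988]), array([0.486 , 0.0962])]
```

drive_tool(gripper=[0.3,0.3,0.3,0.3,0.3,0.3,0.3,0.3,0.3,0.3,0.3,0.3,0.3,0.3,0.3,0.3], delta_pos=[[0.3,0.01,0],[0.6,0.02,0],[0.9,0.02,0],[1.2,0.02,0],[1.5,0.02,0],[1.8,0.015,0],[2.1,0.01,0],[2.4,-0.01,0],[2.7,-0.03,0],[3.0,-0.05,0],[3.3,-0.07,0],[3.6,-0.1,0],[3.9,-0.13,0],[4.2,-0.16,0],[4.5,-0.2,0],[4.5,-0.2,0]], spin=[-0.65,-1.3,-1.95,-2.6,-3.3,-3.9,-4.6,-5.2,-5.9,-6.5,-7.2,-7.8,-8.5,-9.1,-9.8,-9.8])

```text
t: 6.98
position: [0.5339, -0.1703, 0.1741]
eef_rot: [-0.0, 0.703, 0.711, 0.0]
ft_force: [0.3, 0.4, -0.0]
gripper_width: 0.35
```

```bash
python3 - <<'E'
from h import *
tell(532.5,-60,174,90.7)
c=grab('wrist','w4'); d=grab('top','t4')
wcover(c,(205,250),(400,440),range(190,270,4),(280,305),range(250,400,6))
a=cv2.resize(d['pixels'][190:350,240:400,::-1],(480,480)); b=c['pixels'][:,:,::-1]
cv2.imwrite('pics/v4.png',cv2.resize(np.hstack([a,b]),(800,343)))
E
```

```text
t 6.975 pos [ 533.9 -170.3  174.1] head 90.7 w 0.35014082805692565 F [ 0.3  0.4 -0. ]
delta cm [ 1.103e+01 -1.000e-02  2.000e-02] spin -0.002559630327510831
L [ 503.  -132.6] ang 87.43
R [ 569.1 -132.1] ang 66.83
width 64.36949
trail mid [ 530.6 -156.2] centre [545.1 -92.8] ang 77.128845
```

View pics/v4.png

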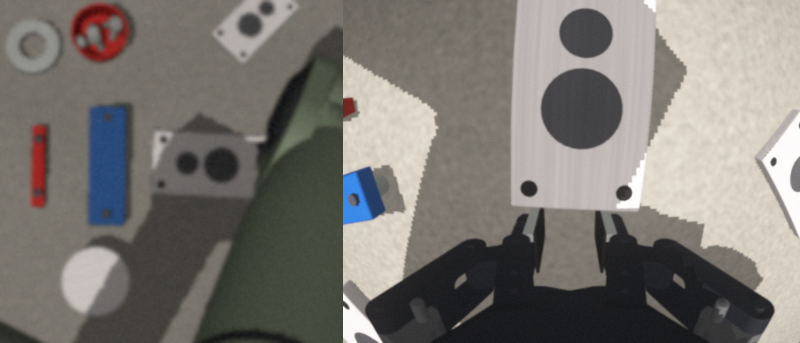

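The cover is nearly square, lagging the fingers by about 2°. In the top crop its circles sit at (187,163) and (221,165). They make a more robust measure than the shadowed edges, so I'll use them, calibrated on the first picture.

```bash
cat >> h.py <<'E'
def circles(c,win,z,f,thr,amin,amax):
    x0,y0,x1,y1=win; g=cv2.cvtColor(c['pixels'],cv2.COLOR_RGB2GRAY)[y0:y1,x0:x1]
    out=[]
    for k in cv2.findContours((g<thr).astype(np.uint8),cv2.RETR_LIST,cv2.CHAIN_APPROX_NONE)[0]:
        a=cv2.contourArea(k); (u,v),r=cv2.minEnclosingCircle(k)
        if amin<a<amax and a>.6*np.pi*r*r: 
            w=np.zeros(g.shape,np.uint8); cv2.drawContours(w,[k],-1,1,-1); M=cv2.moments(w,True)
            out.append((a,f(c,M['m10']/M['m00']+x0,M['m01']/M['m00']+y0,z)[:2]))
    return sorted(out,key=lambda o:o[0])
E
python3 - <<'E'
from h import *
F=lambda *a: onz(*a)*1000
def rep(n,o):
    print(n,[(a,p.round(1)) for a,p in o])
    if len(o)==2: d=o[0][1]-o[1][1]; print('  dist',np.linalg.norm(d).round(1),'ang',np.degrees(np.arctan2(d[1],d[0])).round(2))
rep('top0',circles(load('top0'),(342,250,392,285),.014,F,110,25,300))
for thr in (50,60,70): rep('t4 %d'%thr,circles(load('t4'),(314,255,356,280),.014,F,thr,25,300))
for w in('w3','w4'):
  for thr in (70,85): rep(w,circles(load(w),(250,2,410,225),.014,wonz,thr,2000,15000))
E
```

```text
top0 [(64.0, array([ 542.3, -134. ])), (170.0, array([ 536.1, -171.7]))]
  dist 38.2 ang 80.76
t4 50 [(49.0, array([538.4, -65.4])), (141.5, array([ 537. , -103.4]))]
  dist 38.1 ang 87.9
t4 60 [(58.5, array([538.3, -65.3])), (162.5, array([ 536.6, -103.5]))]
  dist 38.2 ang 87.5
t4 70 [(65.0, array([538.7, -65.4])), (178.5, array([ 536.8, -103.5]))]
  dist 38.2 ang 87.25
w3 [(6773.0, array([ 541.4, -152.8]))]
w3 [(3733.5, array([ 547.6, -115.2])), (9567.0, array([ 541.5, -152.3]))]
  dist 37.6 ang 80.75
w4 [(5832.5, array([ 540.6, -105.9]))]
w4 [(3699.5, array([540. , -67.4])), (9568.0, array([ 538.4, -105. ]))]
  dist 37.6 ang 87.58
```

drive_tool(gripper=[0.3,0.3,0.3,0.3,0.3,0.3,0.3,0.3,0.3,0.3,0.3,0.3,0.3], delta_pos=[[0.25,0.01,0],[0.5,0.02,0],[0.75,0.03,0],[1.0,0.03,0],[1.25,0.02,0],[1.5,0.01,0],[1.75,0,0],[2.0,-0.02,0],[2.25,-0.04,0],[2.5,-0.06,0],[2.75,-0.07,0],[3.0,-0.08,0],[3.0,-0.08,0]], spin=[-0.4,-0.8,-1.2,-1.6,-2,-2.4,-2.8,-3.2,-3.6,-4,-4,-4,-4])

```text
t: 8.7
position: [0.5328, -0.1404, 0.1742]
eef_rot: [-0.0, 0.678, 0.735, 0.0]
ft_force: [-0.1, 0.6, -0.4]
gripper_width: 0.347
```

```bash
cat >> h.py <<'E'
def status(name,win):
    tell(532.5,-65,174,90.7); d=grab('top',name); F=lambda *a: onz(*a)*1000
    o=circles(d,win,.014,F,65,20,300); print([(a,p.round(1)) for a,p in o])
    if len(o)==2:
        v=o[0][1]-o[1][1]; n=np.linalg.norm(v); v/=n; C=o[1][1]+12.2*v-np.array([532.5,23.2])
        print('dist',n.round(1),'bridge-frame x,y',(C@[-.012,1]).round(1),(C@[-1,-.012]).round(1),'rel ang',(np.degrees(np.arctan2(v[1],v[0]))-90.7).round(2))
    w=grab('wrist',name+'w')
    o=circles(w,(230,2,430,240),.014,wonz,85,2000,15000); print('wrist',[(a,p.round(1)) for a,p in o])
    if len(o)==2: v=o[0][1]-o[1][1]; print('wrist ang rel',np.degrees(np.arctan2(v[1],v[0]))-90.7)
E
python3 -c "
from h import *
status('t5',(304,255,346,282))"
```

```text
t 8.7 pos [ 532.8 -140.4  174.2] head 94.68 w 0.34719619748991165 F [-0.1  0.6 -0.4]
delta cm [7.52 0.59 0.02] spin 3.9832038711613222
[(62.0, array([530.4, -35.4])), (175.0, array([531.6, -73.2]))]
dist 37.8 bridge-frame x,y -84.2 2.3 rel ang 1.12
wrist [(3675.5, array([531.9, -37.4])), (9559.5, array([533., -75.]))]
wrist ang rel 0.9437987581658973
```

drive_tool(gripper=[0.3,0.3,0.3,0.3,0.3,0.3,0.3,0.3,0.3,0.3,0.3,0.3,0.3], delta_pos=[[0.25,0.02,0],[0.5,0.03,0],[0.75,0.05,0],[1.0,0.07,0],[1.25,0.09,0],[1.5,0.1,0],[1.75,0.12,0],[2.0,0.14,0],[2.25,0.16,0],[2.5,0.17,0],[2.75,0.19,0],[3.0,0.21,0],[3.0,0.21,0]], spin=[0.5,1,1.5,2,2.5,3,3.5,4,4.5,4.5,4.5,4.5,4.5])

```text
t: 10.42
position: [0.5325, -0.1104, 0.1742]
eef_rot: [-0.0, 0.706, 0.708, 0.0]
ft_force: [0.6, -0.3, -0.1]
gripper_width: 0.352
```

```bash
python3 -c "
from h import *
status('t6',(301,255,333,282))"
```

```text
t 10.425 pos [ 532.5 -110.4  174.2] head 90.18 w 0.35242515623724907 F [ 0.6 -0.3 -0.1]
delta cm [4.54 0.01 0.02] spin -0.5233998426981827
[(177.0, array([533.6, -44.3]))]
wrist [(9593.0, array([535.3, -45.9]))]
```

```bash
python3 - <<'E'
from h import *
d=load('t6');c=load('t6w')
a=cv2.resize(d['pixels'][190:350,240:400,::-1],(480,480)); b=c['pixels'][:,:,::-1]
cv2.imwrite('pics/v6.png',cv2.resize(np.hstack([a,b]),(800,343)))
E
```

```text
(no output)
```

View pics/v6.png

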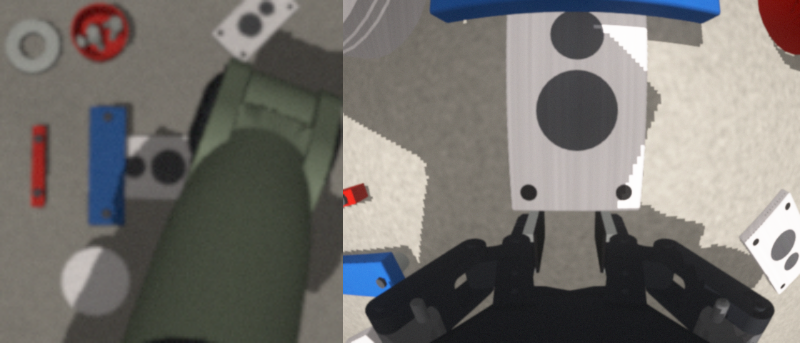

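The cover is under the bar's near edge, centred between the posts and flush with the fingers. Its trailing edge sits level at row 210, and the marks and circle columns are symmetric. I'll push straight on, stopping about 1 cm short.

drive_tool(gripper=[0.3,0.3,0.3,0.3,0.3,0.3,0.3,0.3,0.3,0.3,0.3,0.3,0.3,0.3,0.3,0.3,0.3,0.3], delta_pos=[[0.3,0,0],[0.6,-0.01,0],[0.9,-0.01,0],[1.2,-0.01,0],[1.5,-0.01,0],[1.8,-0.02,0],[2.1,-0.02,0],[2.4,-0.02,0],[2.7,-0.03,0],[3.0,-0.03,0],[3.3,-0.03,0],[3.6,-0.03,0],[3.9,-0.04,0],[4.2,-0.04,0],[4.5,-0.04,0],[4.8,-0.05,0],[5.0,-0.05,0],[5.0,-0.05,0]], spin=[-0.1,-0.2,-0.3,-0.4,-0.5,-0.5,-0.5,-0.5,-0.5,-0.5,-0.5,-0.5,-0.5,-0.5,-0.5,-0.5,-0.5,-0.5])

```text
t: 12.78
position: [0.5318, -0.0604, 0.1742]
eef_rot: [-0.0, 0.703, 0.711, 0.0]
ft_force: [-0.6, 0.2, -0.7]
gripper_width: 0.348
```

```bash
python3 - <<'E'
from h import *
status('t7',(301,255,333,282))
d=load('t7');c=load('t7w')
a=cv2.resize(d['pixels'][220:320,235:335,::-1],(480,480),interpolation=cv2.INTER_CUBIC); b=c['pixels'][:,:,::-1]
cv2.imwrite('pics/v7.png',cv2.resize(np.hstack([a,b]),(800,343)))
E
```

```text
t 12.775 pos [531.8 -60.4 174.2] head 90.68 w 0.3478457592338075 F [-0.6  0.2 -0.7]
delta cm [-0.46  0.06  0.02] spin -0.020055542682982264
[]
wrist []
```

View pics/v7.png

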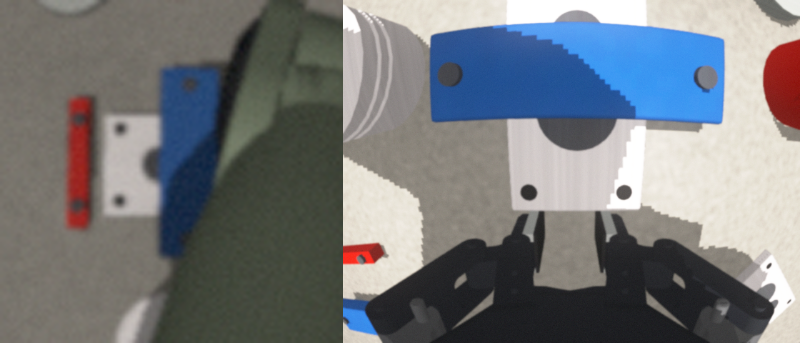

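Now through the bridge and square. The top crop shows the leading edge at column 103 and the stop face at about column 90, roughly a 1 cm gap. Closing in slowly.

drive_tool(gripper=[0.3,0.3,0.3,0.3,0.3,0.3,0.3], delta_pos=[[0.2,0,0],[0.4,0,0],[0.55,0,0],[0.7,0,0],[0.8,0,0],[0.9,0,0],[0.9,0,0]], spin=[0,0,0,0,0,0,0])

```text
t: 13.75
position: [0.5318, -0.0516, 0.1743]
eef_rot: [0.0, 0.703, 0.711, 0.0]
ft_force: [0.1, -1.1, 0.5]
gripper_width: 0.35
```

```bash
cat >> h.py <<'E'
def lead(c):
    g=cv2.GaussianBlur(cv2.cvtColor(c['pixels'],cv2.COLOR_RGB2GRAY),(3,3),0).astype(float); gx=np.gradient(g,axis=1)
    P=[]
    for v in range(256,281):
        r=gx[v,256:272]; i=np.argmax(r); j=np.arange(max(i-2,0),min(i+3,len(r))); w=np.clip(r[j],0,None)
        P.append(onz(c,256+(j*w).sum()/w.sum(),v,.014)[:2]*1000)
    q,d=line(P); d*=np.sign(d[0]); e=q-[532.5,23.2]
    print('lead edge',q.round(1),'ang',np.degrees(np.arctan2(d[1],d[0])).round(2),'bx',(e@[-.012,1]).round(1))
E
python3 - <<'E'
from h import *
lead(load('t7')); tell(531,-51.5,174,90.7); lead(grab('top','t8'))
E
```

```text
lead edge [526.4  85. ] ang 0.98 bx 61.8
t 13.75 pos [531.8 -51.6 174.3] head 90.66 w 0.3498756840607799 F [ 0.1 -1.1  0.5]
delta cm [ 0.01 -0.08  0.03] spin -0.036632663427809575
lead edge [528.2  91.5] ang -0.06 bx 68.3
```

drive_tool(gripper=[0.3,0.3,0.3,0.3], delta_pos=[[0.05,0,0],[0.1,0,0],[0.1,0,0],[0.1,0,0]], spin=[0,0,0,0])

```text
t: 14.3
position: [0.5318, -0.0507, 0.1742]
eef_rot: [0.0, 0.703, 0.711, 0.0]
ft_force: [0.6, -1.6, 1.8]
gripper_width: 0.348
```

drive_tool(gripper=[0.3,0.3,0.3,0.3], delta_pos=[[0.05,0,0],[0.1,0,0],[0.1,0,0],[0.1,0,0]], spin=[0,0,0,0])

```text
t: 14.8
position: [0.5318, -0.0497, 0.1742]
eef_rot: [0.0, 0.703, 0.711, 0.0]
ft_force: [0.5, -2.2, 1.4]
gripper_width: 0.348
```

drive_tool(gripper=[0.3,0.3,0.3,0.3], delta_pos=[[0.05,0,0],[0.1,0,0],[0.1,0,0],[0.1,0,0]], spin=[0,0,0,0])

```text
t: 15.3
position: [0.5318, -0.0492, 0.1742]
eef_rot: [0.001, 0.703, 0.711, -0.001]
ft_force: [0.4, -5.6, 1.8]
gripper_width: 0.351
```

Force is rising and the TCP has stalled, so the cover is against the stop. One small press to seat it, then retreat straight back and up.

drive_tool(gripper=[0.3,0.3,0.3], delta_pos=[[0.05,0,0],[0.05,0,0],[0.05,0,0]], spin=[0,0,0])

```text
t: 15.68
position: [0.5318, -0.049, 0.1743]
eef_rot: [0.001, 0.703, 0.711, -0.001]
ft_force: [-0.8, -7.2, 1.2]
gripper_width: 0.351
```

drive_tool(gripper=[0.3,0.3,0.3,0.3,0.3,0.3,0.3,0.3,0.3,0.3,0.3,0.3,0.3,0.3,0.3], delta_pos=[[-0.1,0,0],[-0.3,0,0],[-0.8,0,0],[-1.5,0,0],[-2.5,0,0],[-3.5,0,0],[-3.5,0,-2],[-3.5,0,-5],[-5,0,-9],[-8,0,-13],[-11,0,-16],[-15,0,-18],[-18,0,-20],[-20,0,-20],[-20,0,-20]], spin=[0,0,0,0,0,0,0,0,0,0,0,0,0,0,0])

```text
t: 17.55
position: [0.5336, -0.2494, 0.3731]
eef_rot: [-0.001, 0.704, 0.71, 0.0]
ft_force: [-0.0, 0.4, -0.1]
gripper_width: 0.347
```

```bash
python3 - <<'E'
from h import *
tell(531,-250,374,90.7); c=grab('top','t9'); lead(c); w=grab('wrist','t9w'); s=grab('scene','s9')
p=c['pixels']; g=cv2.GaussianBlur(cv2.cvtColor(p,cv2.COLOR_RGB2GRAY),(3,3),0).astype(float); gx=np.gradient(g,axis=1)
print('trail cand',[ (300+int(np.argmin(gx[v,300:330])),v) for v in range(252,284,4)])
F=lambda *a: onz(*a)*1000
cs=circles(c,(256,245,330,290),.014,F,110,3,40); print([(a,q.round(1)) for a,q in cs])
m=masks(c)
for n,k,wi,z in [('bridge','blue',(275,230,305,300),.038),('piston','white',(262,295,305,345),.055),('cup','red',(270,185,305,222),.042)]: print(n,rect(c,m[k],wi,z))
a=cv2.resize(p[180:350,215:385,::-1],(480,480),interpolation=cv2.INTER_CUBIC)
cv2.imwrite('pics/v9.png',cv2.resize(np.hstack([a,s['pixels'][:,:,::-1]]),(800,343)))
E
```

```text
t 17.55 pos [ 533.6 -249.4  373.1] head 90.54 w 0.34679843639281716 F [-0.   0.4 -0.1]
delta cm [-0.06 -0.26 -0.09] spin -0.15985766666497625
lead edge [534.6  93.2] ang 1.2 bx 69.9
trail cand [(314, 252), (309, 256), (315, 260), (315, 264), (315, 268), (315, 272), (315, 276), (315, 280)]
[]
bridge (array([532.43200684,  23.38654137]), 126.838134765625, 39.847679138183594, 1.1016454696655273)
piston (array([407.81161499,  34.7587204 ]), 71.49068450927734, 69.50697326660156, -25.483070373535156)
cup (array([680.17346191,  33.55659485]), 60.33699417114258, 59.36876678466797, 1.089194893836975)
```

View pics/v9.png

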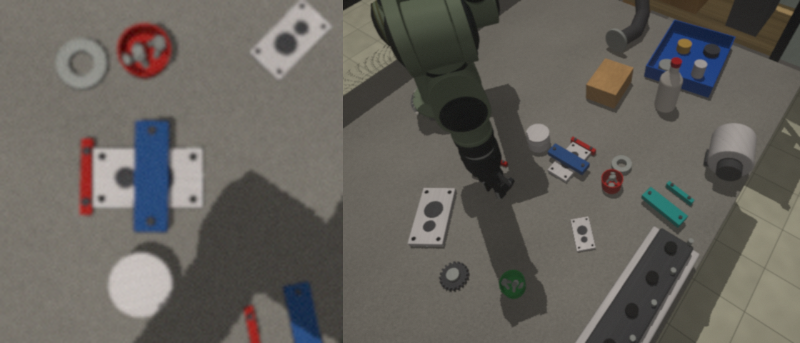

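The cover lies flat through the bridge and against the red stop. It is square (leading edge 1.2° against the bar's about 0.7°) and its leading edge is at bridge x = 69.9 mm. The cup and piston have not moved, and the arm is clear. Handing in.

```bash
python3 -c "
from h import *
print(job.close_job())"
```

```text
the job is handed in; nothing more can be done
None
```

I pushed the cover along the bench with the half-closed fingertips, turned it square on the way, and slid it under the blue bridge until it stopped against the red bar. Contact force there was about 7 N. I then backed the arm off and handed the job in at about 17.6 s of the 64 s allowed; the close-out gave no verdict.

**Last checks that passed:**
- **Position:** the leading edge measured 69.9 mm past the bridge origin, against a stop face at 70 mm.
- **Squareness:** the leading edge sat about 0.5° off the bridge's own angle; the limit is 4°.
- **Side to side:** by eye, the cover looks centred between the posts.
- **Other parts:** the red cup and piston measured within 1 mm of their starting positions. The other parts looked unmoved in the pictures.

**Checks that failed or disagreed:**
- The wrist edge fit failed at one point because of a shadow, so I measured the cover by its round marks instead. Top and wrist views then differed by about 2 mm.
- One leading-edge reading near the stop was about 2 mm off because the edge merged with the red bar. I relied on the rise in contact force to confirm the cover was home.
- The final search for the corner marks found nothing, so I did not measure the final sideways position.
- Flatness was judged only from the pictures. The cover's tilt and height were not measured.

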